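Restock the spice-tin lane, oldest first

TASK

Restock the wooden spice-tin lane so that the oldest tins get used first. First pull the sliding follower by its knob so that the old tins at the back, under the hood, are slid along the lane up against the front lip (do not lift them out of the lane), then push the follower back, stand every new tin (they stand left of the rack) upright in the lane behind the old ones, and draw the follower up against the last tin so that the row is closed up without gaps. Leave the mug and the kitchen timer alone.

Things in the scene. Friction and masses are not known exactly. Their poses are not given: they have to be found in the camera images.
- rack: fixed wooden rack with one tin lane, 428 mm long, standing side-on; origin at the centre of its underside on the lane's middle line. x runs along the lane from the front (low lip, inner face at x = -205 mm) to the back (+205 mm), y to the far side (away from the robot), z up. Tins stand on a deck 40 mm above the worktop
- lane_front (a point): point on the deck, on the lane's middle line, at the inner face of the front lip; axes as the rack's. The lane is 51 mm wide between rails 22 mm high above the deck and 6 mm thick; the lip is 26 mm high. A tin against the lip has its centre at x = 23 mm; each tin touching the one in front adds 46 mm
- hood_edge (a point): middle of the front edge of the hood's underside, 70 mm above the deck, 298 mm behind the lip; axes as the rack's. The hood, a fixed 60 mm wide shelf 10 mm thick, covers the lane from here to its back end; closed at the far side, open at the near side. A candle (16 mm high) and a lighter lie on it, fixed; a thin wire runs along its far edge
- follower (a joint): travel in m of the follower, an upright plate (8 mm thick, 50 mm high) across the lane behind the tins, sliding on a steel bar along the near side: 0 = fully back (its front face 402 mm from the lip), grows as it comes forward, at most 0.365. Moves against about 1.5 N, stays where left, pushes tins forward, does not pull them back
- follower_face (a point): point on the follower plate's front face, on the lane's middle line, 30 mm above the deck; its x axis points to the back of the lane
- follower_knob (a point): centre of the follower's upright round black knob, 24 mm across and 36 mm high, on a stem at the near side of the lane, 43.5 mm from the lane's middle line, 115 mm above the deck; it moves with the follower
- old_tin_1_mid (a point): old tin, may be absent (one or two are there): standing in the lane at the back, under the hood, in front of the follower; small round screw-lid metal spice tin with a paper band, 60 mm tall, 46 mm across; this point is its centre, 30 mm above its underside; z points up through the lid; about 0.09 kg
- old_tin_2_mid (a point): old tin, may be absent (one or two are there): standing in the lane at the back, under the hood, in front of the follower; small round screw-lid metal spice tin with a paper band, 60 mm tall, 46 mm across; this point is its centre, 30 mm above its underside; z points up through the lid; about 0.09 kg
- new_tin_1_mid (a point): new tin, may be absent (three or four are there): standing on the worktop left of the rack; small round screw-lid metal spice tin with a paper band, 60 mm tall, 46 mm across; this point is its centre, 30 mm above its underside; z points up through the lid; about 0.09 kg
- new_tin_2_mid (a point): new tin, may be absent (three or four are there): standing on the worktop left of the rack; small round screw-lid metal spice tin with a paper band, 60 mm tall, 46 mm across; this point is its centre, 30 mm above its underside; z points up through the lid; about 0.09 kg
- new_tin_3_mid (a point): new tin, may be absent (three or four are there): standing on the worktop left of the rack; small round screw-lid metal spice tin with a paper band, 60 mm tall, 46 mm across; this point is its centre, 30 mm above its underside; z points up through the lid; about 0.09 kg
- new_tin_4_mid (a point): new tin, may be absent (three or four are there): standing on the worktop left of the rack; small round screw-lid metal spice tin with a paper band, 60 mm tall, 46 mm across; this point is its centre, 30 mm above its underside; z points up through the lid; about 0.09 kg
- old_tin_1: the same tin's body, origin at the centre of its underside
- old_tin_2: the same tin's body, origin at the centre of its underside
- new_tin_1: the same tin's body, origin at the centre of its underside
- new_tin_2: the same tin's body, origin at the centre of its underside
- new_tin_3: the same tin's body, origin at the centre of its underside
- new_tin_4: the same tin's body, origin at the centre of its underside
- mug: small white mug, 88 x 62 x 50 mm, on the worktop behind the rack; origin under it; leave it alone
- timer: round white wind-up kitchen timer, 60 mm across, 50 mm high, on the worktop behind the rack; origin under it; leave it alone

How it is judged (in metres and radians):
On the way:
1. all old tins stand at the front of the lane, the first against the lip (y of old_tin_1_mid in the frame of lane_front between -0.01 and 0.01 m and z of old_tin_1_mid in the frame of lane_front between 0.024 and 0.035 m and angle between each of old_tin_1_mid, old_tin_2_mid's own z axis and vertical below 0.12 rad and y of old_tin_2_mid in the frame of lane_front between -0.01 and 0.01 m and z of old_tin_2_mid in the frame of lane_front between 0.024 and 0.035 m and x of each of old_tin_1_mid, old_tin_2_mid in the frame of lane_front below 0.081 m and x of any of old_tin_1_mid, old_tin_2_mid in the frame of lane_front below 0.033 m), for 0.2 s.
At the end, for the whole second after the job is handed in: All old tins stand upright in the lane at the front (the first within 10 mm of the lip, a second right behind it); every new tin stands upright on the deck behind them; neighbours stand no more than about 8 mm apart; the follower's face is within about 10 mm of the last tin; all are at rest (all of step 1 and y of new_tin_1_mid in the frame of lane_front between -0.01 and 0.01 m and z of new_tin_1_mid in the frame of lane_front between 0.024 and 0.035 m and angle between each of new_tin_1_mid, new_tin_2_mid, new_tin_3_mid, new_tin_4_mid's own z axis and vertical below 0.12 rad and x of each of new_tin_1_mid, new_tin_2_mid, new_tin_3_mid, new_tin_4_mid in the frame of lane_front above 0.055 m and y of new_tin_2_mid in the frame of lane_front between -0.01 and 0.01 m and z of new_tin_2_mid in the frame of lane_front between 0.024 and 0.035 m and y of new_tin_3_mid in the frame of lane_front between -0.01 and 0.01 m and z of new_tin_3_mid in the frame of lane_front between 0.024 and 0.035 m and y of new_tin_4_mid in the frame of lane_front between -0.01 and 0.01 m and z of new_tin_4_mid in the frame of lane_front between 0.024 and 0.035 m and (horizontal distance between new_tin_1_mid and old_tin_1_mid below 0.054 m or horizontal distance between new_tin_1_mid and old_tin_2_mid below 0.054 m or horizontal distance between new_tin_1_mid and new_tin_2_mid below 0.054 m or horizontal distance between new_tin_1_mid and new_tin_3_mid below 0.054 m or horizontal distance between new_tin_1_mid and new_tin_4_mid below 0.054 m) and (horizontal distance between new_tin_2_mid and old_tin_1_mid below 0.054 m or horizontal distance between new_tin_2_mid and old_tin_2_mid below 0.054 m or horizontal distance between new_tin_2_mid and new_tin_1_mid below 0.054 m or horizontal distance between new_tin_2_mid and new_tin_3_mid below 0.054 m or horizontal distance between new_tin_2_mid and new_tin_4_mid below 0.054 m) and (horizontal distance between new_tin_3_mid and old_tin_1_mid below 0.054 m or horizontal distance between new_tin_3_mid and old_tin_2_mid below 0.054 m or horizontal distance between new_tin_3_mid and new_tin_1_mid below 0.054 m or horizontal distance between new_tin_3_mid and new_tin_2_mid below 0.054 m or horizontal distance between new_tin_3_mid and new_tin_4_mid below 0.054 m) and (horizontal distance between new_tin_4_mid and old_tin_1_mid below 0.054 m or horizontal distance between new_tin_4_mid and old_tin_2_mid below 0.054 m or horizontal distance between new_tin_4_mid and new_tin_1_mid below 0.054 m or horizontal distance between new_tin_4_mid and new_tin_2_mid below 0.054 m or horizontal distance between new_tin_4_mid and new_tin_3_mid below 0.054 m) and (horizontal distance between any of new_tin_1_mid, new_tin_2_mid, new_tin_3_mid, new_tin_4_mid and old_tin_1_mid below 0.054 m or horizontal distance between any of new_tin_1_mid, new_tin_2_mid, new_tin_3_mid, new_tin_4_mid and old_tin_2_mid below 0.054 m) and (horizontal distance between follower_face and new_tin_1_mid below 0.033 m or horizontal distance between follower_face and new_tin_2_mid below 0.033 m or horizontal distance between follower_face and new_tin_3_mid below 0.033 m or horizontal distance between follower_face and new_tin_4_mid below 0.033 m) and linear speed of each of old_tin_1, old_tin_2, new_tin_1, new_tin_2, new_tin_3, new_tin_4 below 0.02 m/s); the robot touches nothing.
It fails at once if an old tin is lifted out of the lane (z of any of old_tin_1_mid, old_tin_2_mid in the frame of lane_front above 0.055 m).
It fails at once if the mug or the timer is disturbed (distance of any of mug, timer from where it was at the start of the episode above 0.03 m).
Of old_tin_1, old_tin_2 only 1 to 2 are there at a start; the rules pass over those that are not, and their reading is None.
Of new_tin_1, new_tin_2, new_tin_3, new_tin_4 only 3 to 4 are there at a start; the rules pass over those that are not, and their reading is None.
At some moment in a run one of new_tin_1, new_tin_2, new_tin_3, new_tin_4 may be knocked a few centimetres aside while the robot is not near it.
It also fails if it takes over 192 s, if anything falls off the work surface, if the arm or the gripper's body presses on something with over 40 N, if the wrist force passes 120 N, or if a joint passes its speed limit or range.

ROBOT

A 6-joint arm with a two-finger parallel gripper is mounted at the origin on a cart in front of the work surface, level with it; the furniture and walls round the work are solid. World frame = base frame: x ahead of the robot, y to its left, z up, the work surface at z = 0. Lengths are in m, angles in degrees, forces in N, time in s.
With the tool pointing down it reaches from about 0.35 to 0.85 m from the base axis. Payload 8.1 kg.
Tool frame: the origin (TCP) lies at the very end of the fingers, on their centre line; the grasp point (between the pads) lies 19 mm behind it (ctrl.hold_point_z is the distance from the TCP to the grasp point, in m); z points along the fingers, y is the line along which they close (so a half turn about z gives the same grasp; the last joint's range is limited). The gripper opens to 93 mm and grips with 3 to 60 N. Pads are 15 mm wide; open, the fingers measure 128 mm over their backs; the gripper's body (75 mm by 188 mm) begins 65 mm behind the grasp point.
Start: joints at [70.737, 7.471, 85.268, -0, 87.261, -4.893], TCP at [0.149, 0.581, 0.219] pointing down, gripper open.
Joint ranges: [-169.43, 169.43], [-51.17, 129.36], [1.28, 143.12], [-76.62, 256.62], [0, 156.53], [-152.29, 152.29]. Speed limits (degrees/s): [136.94, 136.94, 159.86, 180, 180, 180].

INTERFACE

Orientations are given as [roll, pitch, yaw] about the fixed x, y, z axes, in that order (R = Rz(yaw) Ry(pitch) Rx(roll)).
In Python, from plant import ctrl, optics gives the robot as it stands. The module is installed in compiled form; this text tells all that it offers.
- The arm moves only by the tool carry_out, never from a script. Its argument "steps" is a list of rows, each a list of 7 numbers: the opening, from 0 (shut) to 1 (fully open), then the shift along the world's x, y, z in units of 25 mm (1.0 is 25 mm), then the turn, a rotation vector about the world's x, y, z in units of 8 degrees (1.0 is 8 degrees). A call has exactly 10 rows; each row is the pose to reach, as a shift and turn from the pose commanded when the call began; what a row does not reach only later rows make up. A row lasts 1/10 s, in which the tool goes at most 50 mm and 8.59 degrees, less where a joint would pass 70% of its speed; a pose out of reach is approached as far as the arm can. A call with a gripper value outside its range is refused whole. The fingers move at their own pace and stop on an object; "grip_force" is the grip in N (left out, the last holds). Time passes only in rows, so rows that repeat a pose let the fingers close, or fill a call up. It gives the time, the measured TCP pose, the force, the opening and the grip force at its end, in the units of the state.
- ctrl.get_state(): the state, without advancing time (a new reading comes with each control period).
- optics.read_camera(name): name is "side" or "top"; returns a dict with "pixels" (420x560x3 uint8, blue, green, red), "vertical_fov" (degrees; the focal length in pixels is half the picture's height over the tangent of half this angle, whatever the lens; pixels are square), "cx", "cy" (the principal point, pixels), "world_from_camera" (4x4, takes a point from camera to world coordinates). Camera axes: x right, y down, z forward; pixel columns grow to the right and rows downward; lengths in m; the calibration is good to about 2 mm. A picture is of the moment at which its call begins. There is no depth.
- ctrl.finish_job(): hands the job in; it is judged then, once.
Trained networks look in the newest picture that a camera, given by its name, has taken for a name from the list of things; names that differ only in an ending like _2 or _b are one class to them, and where a whole thing is asked for, a point or a joint stands for the part that bears it (a point fixed in the world has none). Each returns a list of dicts, best first, with "score" (0 to 1); they miss things now and then, are a little off and sometimes report something else, mostly with a low value. They report only what shows in the picture. A call takes as long as a camera call.
- optics.silhouettes(camera, thing): "pixels" (420x560 bool, what is visible of it) and "bbox" ([centre column, centre row, width, height] in pixels, round what is visible of it).
- optics.place_of(camera, thing): "uv" ([column, row] in pixels: a listed point, or the origin of a listed thing).
The state is a dict: "time_s": time; "joint_positions": joint angles; "qvel": joint speeds; "joint_efforts": joint torques, N m; "position": TCP position; "eef_rot": TCP orientation; "force": force on the tool from outside, world axes, zero at the start; "ft_torque": the same for the moment, N m; "finger_gap": opening from 0.0 (shut) to 1.0 (fully open); "grip_force": force on a finger pad.
Only numpy, scipy, OpenCV 4.12 (cv2) and the standard library are available. Lean on these libraries where they do the work, as an engineer would, in place of code of your own. Each camera call takes 0.05 s, during which the arm holds its last target. There are 200 camera calls.

## Working session

There is one attempt and no reset: what is moved stays moved. The work goes in short steps, Python scripts to look and compute and a tool call to move; the robot and the scene stay as the last step left them, time stands still between calls to the robot, and variables do not carry over. Pictures are saved under pics/ and viewed, at most 14 in all, crops included, and the job is handed in when it is done.

Besides the shell and the picture viewer there is one more tool, called after "Emit:" in YAML: its name, and indented under it one key for each argument. carry_out: Moves the arm, as the interface text tells. Its arguments: {"type":"object","properties":{"steps":{"type":"array","items":{"type":"array","items":{"type":"number"}}},"grip_force":{"type":"number"}},"required":["steps"]}

```bash
mkdir -p pics; cat > h.py <<'E'
import numpy as np, cv2
from plant import ctrl, optics
def cam(n): return optics.read_camera(n)
def ray(c,uv):
    f=210/np.tan(np.radians(c["vertical_fov"]/2)); T=np.array(c["world_from_camera"])
    d=T[:3,:3]@np.array([(uv[0]-c["cx"])/f,(uv[1]-c["cy"])/f,1]); return T[:3,3],d
def atz(c,uv,z):
    o,d=ray(c,uv); return o+d*(z-o[2])/d[2]
def proj(c,p):
    f=210/np.tan(np.radians(c["vertical_fov"]/2)); T=np.array(c["world_from_camera"])
    q=T[:3,:3].T@(np.array(p)-T[:3,3]); return np.array([f*q[0]/q[2]+c["cx"],f*q[1]/q[2]+c["cy"]])
def save(c,n): cv2.imwrite("pics/"+n,c["pixels"])
E
python3 - <<'E'
from h import *
np.set_printoptions(precision=3,suppress=True)
for n in("top","side"):
    c=cam(n);save(c,n+"0.png");print(n,c["vertical_fov"],c["cx"],c["cy"],np.array(c["world_from_camera"]))
    for t in("new_tin_1_mid","old_tin_1_mid","follower_knob","lane_front","hood_edge","follower_face","rack","mug","timer"):
        z={"new_tin_1_mid":.03,"old_tin_1_mid":.07,"follower_knob":.155,"lane_front":.04,"hood_edge":.11,"follower_face":.07}.get(t,0)
        for r in optics.place_of(n,t): print(t,round(r["score"],2),np.array(r["uv"]),atz(c,r["uv"],z))
E
```

```text
top 54.49280263895892 278.8602541558763 209.8287237197052 [[ 0.011 -0.995  0.095  0.368]
 [-1.    -0.012 -0.006  0.018]
 [ 0.008 -0.095 -0.995  1.201]
 [ 0.     0.     0.     1.   ]]
old_tin_1_mid 0.74 [207.  217.2] [0.454 0.21  0.07 ]
old_tin_1_mid 0.5 [168.1 215.6] [0.457 0.318 0.07 ]
follower_knob 0.64 [400.7 226.8] [ 0.428 -0.303  0.155]
follower_knob 0.18 [248.2 214. ] [0.457 0.09  0.155]
lane_front 0.77 [246.2 213.5] [0.468 0.103 0.04 ]
hood_edge 0.85 [354.9 212.5] [ 0.468 -0.194  0.11 ]
follower_face 0.7 [388.5 213.9] [ 0.469 -0.296  0.07 ]
rack 0.83 [317.4 212.9] [ 0.475 -0.104  0.   ]
mug 0.65 [269.4 181. ] [0.569 0.039 0.   ]
timer 0.84 [373.9 176.4] [ 0.587 -0.273  0.   ]
timer 0.56 [385.7 213.4] [ 0.476 -0.307  0.   ]
timer 0.26 [206.6 216.9] [0.46  0.223 0.   ]
side 55.28695535779305 274.3631285993411 210.70058004089128 [[ 0.811 -0.22   0.542 -0.112]
 [-0.585 -0.308  0.75  -0.818]
 [ 0.002 -0.926 -0.378  0.525]
 [ 0.     0.     0.     1.   ]]
old_tin_1_mid 0.64 [338.2 263.3] [ 0.473 -0.256  0.07 ]
follower_knob 0.65 [323.2 265.5] [ 0.336 -0.351  0.155]
follower_knob 0.62 [342.1 245.1] [ 0.422 -0.312  0.155]
follower_knob 0.19 [229.7 215.4] [ 0.315 -0.046  0.155]
lane_front 0.68 [256.5 221.4] [0.489 0.106 0.04 ]
hood_edge 0.82 [320.8 234.9] [ 0.483 -0.183  0.11 ]
rack 0.32 [226.7 222.3] [0.457 0.233 0.   ]
mug 0.77 [286.6 232.4] [0.568 0.06  0.   ]
mug 0.57 [203.7 220.8] [0.402 0.287 0.   ]
timer 0.75 [253.8 223.9] [0.521 0.171 0.   ]
timer 0.57 [374. 280.] [ 0.577 -0.279  0.   ]
```

View pics/top0.png

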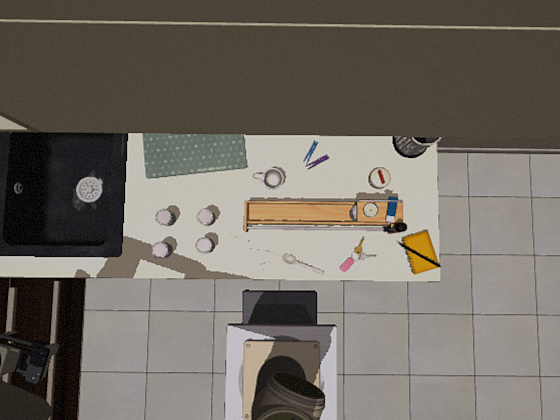

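View pics/side0.png

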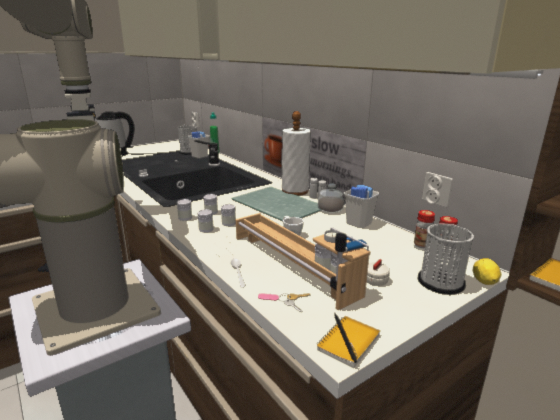

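Top view shows four new tins at about (165,216), (206,215), (162,249) and (205,244). The rack runs from (245,215) to (406,214), with the front at the left and the knob near (398,227). The side view agrees. Next I'll refine these positions and look at the rack close up.

```bash
python3 - <<'E'
from h import *
np.set_printoptions(precision=3,suppress=True)
C={}
for n in("top","side"):
    c=C[n]=cam(n)
    for t in("new_tin_1","old_tin_1","follower_knob","rack"):
        for r in optics.silhouettes(n,t):
            m=r["pixels"]; ys,xs=np.nonzero(m)
            print(n,t,round(r["score"],2),np.array(r["bbox"]),len(xs),xs.mean(),ys.mean())
            if t=="rack" and n=="top": print(cv2.minAreaRect(np.c_[xs,ys].astype(np.float32)))
c=C["top"]; a=cv2.resize(c["pixels"][185:265,140:300],None,fx=5,fy=5,interpolation=2)
b=cv2.resize(c["pixels"][185:245,240:415],None,fx=4.5,fy=4.5,interpolation=2)[:,:800]
a=a[:, :800]; b=np.pad(b,((0,0),(0,800-b.shape[1]),(0,0)))
cv2.imwrite("pics/t1.png",cv2.resize(np.vstack([a[:330],b]),None,fx=1,fy=1))
s=C["side"]["pixels"][185:305,165:385]; cv2.imwrite("pics/s1.png",cv2.resize(s,None,fx=3.6,fy=3.6,interpolation=2))
E
```

```text
top new_tin_1 0.54 [205.3 219.9  20.2  17.7] 238 205.46638655462183 216.73949579831933
top new_tin_1 0.53 [202.  245.1  22.8  17.4] 275 203.6 244.60727272727271
top new_tin_1 0.49 [163.  249.8  23.4  12.6] 252 161.08333333333334 249.02380952380952
top new_tin_1 0.48 [165.7 218.8  21.7  23.1] 300 164.76666666666668 217.03
top old_tin_1 0.57 [353.1 212.9   5.8  16.6] 83 352.48192771084337 212.87951807228916
top follower_knob 0.67 [165.6 220.4  19.   23.1] 325 164.33846153846153 217.18769230769232
top follower_knob 0.49 [203.7 244.   19.2  18.8] 207 204.7487922705314 244.47342995169083
top follower_knob 0.48 [396.1 226.3  23.5  13.7] 184 395.375 226.80434782608697
top rack 0.86 [326.6 212.8 170.3  36.3] 4480 325.28035714285716 214.31875
((324.5, 214.0), (36.0, 163.0), 90.0)
side new_tin_1 0.69 [210.6 205.2  14.1  20.6] 215 210.73953488372092 202.45116279069768
side new_tin_1 0.62 [230.3 214.8  22.8  23.3] 340 228.13823529411764 214.38235294117646
side new_tin_1 0.54 [184.7 211.   16.3  21.6] 301 184.35215946843854 208.57142857142858
side new_tin_1 0.52 [204.4 220.9  17.6  25.1] 325 205.11076923076922 220.18153846153845
side old_tin_1 0.89 [324.2 257.6  13.2  24.5] 320 322.58125 256.046875
side old_tin_1 0.71 [337.1 264.6  14.5  21.1] 116 334.2068965517241 261.6034482758621
side follower_knob 0.57 [337.9 264.4  15.8  52.7] 331 338.8610271903323 255.2809667673716
side rack 0.93 [302.5 262.9 138.   91. ] 5061 315.4542580517684 254.58111045247975
side rack 0.53 [184.5 207.1  20.   22. ] 295 184.08813559322033 209.33559322033898
```

View pics/t1.png

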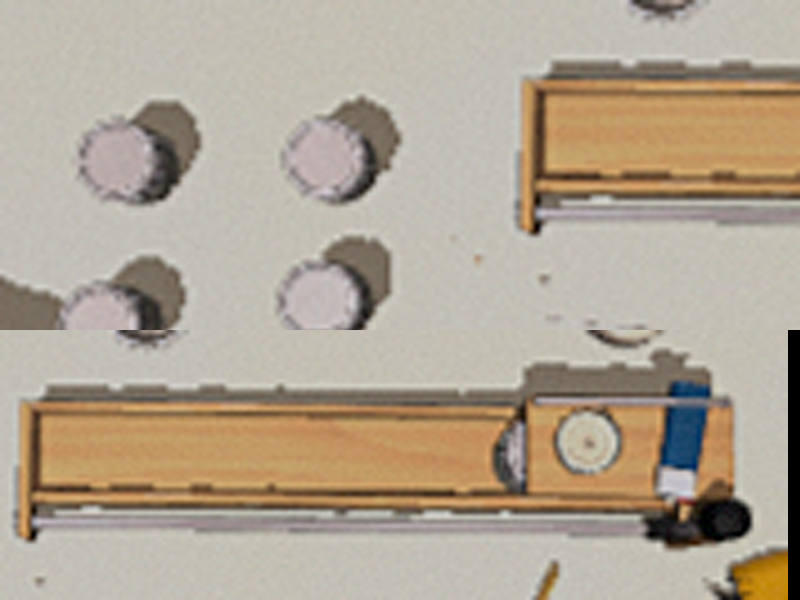

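View pics/s1.png

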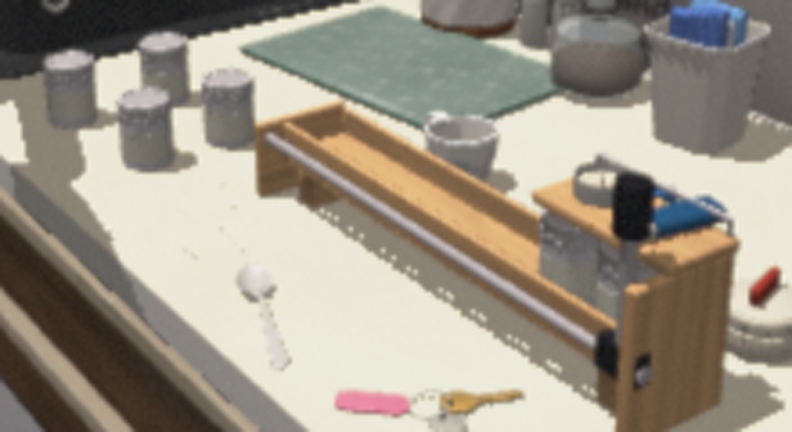

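Two old tins show under the hood, at (322,256) and (335,262) in the side view. The bar runs below the rail top on the near side. I'll fit the rail edges and lids to subpixel precision.

```bash
python3 - <<'E'
from h import *
np.set_printoptions(precision=3,suppress=True)
c=cam("top"); s=cam("side")
g=c["pixels"].astype(float)
for u0,u1 in((255,275),(275,295),(295,315),(315,335)):
    p=g[195:228,u0:u1].mean(1)
    print(u0,[(195+i,int(a[0]),int(a[2])) for i,a in enumerate(p)])
# template sanity: project expected geometry
for nm,uv,z in (("A",(163.2,216.4),.06),("B",(204.6,216.0),.06),("D",(203.8,245.0),.06),("knob",(400.3,226.8),.173)): print(nm,atz(c,uv,z))
hsv=cv2.cvtColor(c["pixels"],cv2.COLOR_BGR2LAB)
for (u,v) in((163,216),(204,216),(203,245),(161,249),(400,227),(145+10,200)): print(u,v,hsv[v,u],g[v,u])
for p in [(.468,.103,.062),(.468,-.194,.062)]: print(proj(c,p))
E
```

```text
255 [(195, 185, 196), (196, 192, 202), (197, 140, 156), (198, 95, 119), (199, 95, 119), (200, 80, 96), (201, 92, 182), (202, 96, 192), (203, 66, 132), (204, 87, 177), (205, 102, 200), (206, 98, 196), (207, 95, 194), (208, 100, 195), (209, 102, 195), (210, 97, 195), (211, 98, 195), (212, 95, 194), (213, 98, 194), (214, 103, 195), (215, 102, 194), (216, 102, 195), (217, 98, 195), (218, 102, 202), (219, 78, 157), (220, 45, 95), (221, 83, 172), (222, 110, 210), (223, 62, 125), (224, 90, 110), (225, 178, 191), (226, 137, 148), (227, 173, 177)]
275 [(195, 182, 195), (196, 187, 199), (197, 165, 180), (198, 113, 134), (199, 91, 115), (200, 91, 107), (201, 98, 180), (202, 110, 208), (203, 64, 122), (204, 83, 169), (205, 102, 200), (206, 97, 196), (207, 94, 195), (208, 100, 194), (209, 102, 194), (210, 98, 195), (211, 101, 195), (212, 98, 194), (213, 97, 194), (214, 104, 195), (215, 103, 195), (216, 95, 195), (217, 96, 195), (218, 103, 199), (219, 99, 189), (220, 61, 126), (221, 76, 152), (222, 106, 204), (223, 58, 128), (224, 69, 93), (225, 175, 189), (226, 138, 149), (227, 147, 159)]
295 [(1
[... 743 characters left out ...]
07, 95, 194), (208, 93, 193), (209, 95, 194), (210, 96, 195), (211, 96, 195), (212, 94, 194), (213, 93, 194), (214, 96, 194), (215, 100, 194), (216, 100, 195), (217, 100, 194), (218, 99, 196), (219, 103, 205), (220, 69, 140), (221, 34, 76), (222, 89, 180), (223, 90, 186), (224, 57, 109), (225, 128, 143), (226, 156, 167), (227, 125, 136)]
A [0.455 0.334 0.06 ]
B [0.458 0.218 0.06 ]
D [0.377 0.218 0.06 ]
knob [ 0.427 -0.297  0.173]
163 216 [181 133 130] [169. 170. 184.]
204 216 [188 133 130] [178. 178. 191.]
203 245 [192 130 130] [182. 184. 191.]
161 249 [188 135 130] [178. 177. 195.]
400 227 [ 26 130 126] [30. 27. 29.]
155 200 [202 127 135] [182. 196. 199.]
[245.731 212.756]
[351.559 213.988]
```

```bash
python3 - <<'E'
from h import *
np.set_printoptions(precision=3,suppress=True)
s=ctrl.get_state();print({k:np.round(v,3) for k,v in s.items()}, ctrl.hold_point_z)
c=cam("top")
for uv in((265,211.63),(325,212.5)): print(atz(c,uv,.062))
m=cv2.cvtColor(c["pixels"],cv2.COLOR_BGR2LAB)[...,1].astype(float)
for u,v in((163,216),(204,216),(203,245),(161,249)):
    w=np.clip(m[v-8:v+9,u-9:u+10]-128.5,0,5); yy,xx=np.mgrid[v-8:v+9,u-9:u+10]
    print((u,v),(w*xx).sum()/w.sum(),(w*yy).sum()/w.sum(), atz(c,((w*xx).sum()/w.sum(),(w*yy).sum()/w.sum()),.06))
a=cv2.resize(c["pixels"][200:265,145:225],None,fx=8,fy=8,interpolation=0); cv2.imwrite("pics/t2.png",a)
E
```

```text
{'time_s': np.float64(1.6), 'joint_positions': array([70.738,  7.47 , 85.269,  0.001, 87.261, -4.892]), 'qvel': array([-0.011, -0.036, -0.009, -0.023,  0.027, -0.014]), 'joint_efforts': array([  0.002, -55.975, -49.204,   0.077,   0.023,   0.   ]), 'position': array([0.149, 0.581, 0.219]), 'eef_rot': array([180.   ,  -0.001, 165.63 ]), 'force': array([ 0.094, -0.077, -0.336]), 'ft_torque': array([ 0.023,  0.036, -0.024]), 'grip_force': np.float64(0.0), 'finger_gap': np.float64(0.997)} 0.0188
[0.472 0.049 0.062]
[ 0.471 -0.119  0.062]
(163, 216) 163.55600461893764 216.4266743648961 [0.455 0.333 0.06 ]
(204, 216) 205.07300115874855 216.21900347624566 [0.457 0.217 0.06 ]
(203, 245) 203.6369582992641 244.63532297628782 [0.378 0.219 0.06 ]
(161, 249) 159.9936231884058 249.53565217391304 [0.363 0.339 0.06 ]
```

View pics/t2.png

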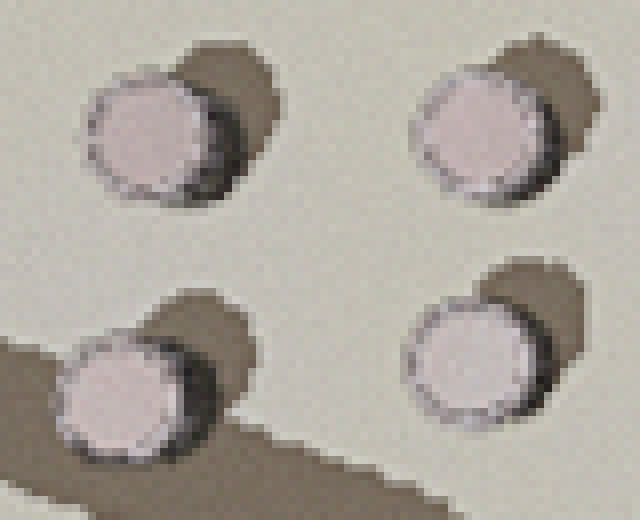

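Lid centres in this crop map to (163,216), (204.5,216), (159.5,249) and (203,245), which match the computed positions. I'm moving toward the knob.

Emit:
carry_out:
  steps:
    - [1, 10.4, -16, 1.6, 0, 0, 1.8]
    - [1, 10.4, -16, 1.6, 0, 0, 1.8]
    - [1, 10.4, -16, 1.6, 0, 0, 1.8]
    - [1, 10.4, -16, 1.6, 0, 0, 1.8]
    - [1, 10.4, -16, 1.6, 0, 0, 1.8]
    - [1, 10.4, -16, 1.6, 0, 0, 1.8]
    - [1, 10.4, -16, 1.6, 0, 0, 1.8]
    - [1, 10.4, -16, 1.6, 0, 0, 1.8]
    - [1, 10.4, -16, 1.6, 0, 0, 1.8]
    - [1, 10.4, -16, 1.6, 0, 0, 1.8]

```text
time_s: 2.65
position: [0.4104, 0.1783, 0.2593]
eef_rot: [-180.0, 0.1, 179.9]
force: [-0.0, 0.0, 0.4]
finger_gap: 0.999
grip_force: 0.0
```

Emit:
carry_out:
  steps:
    - [1, 0.66, -19, 0, 0, 0, 0]
    - [1, 0.66, -19, 0, 0, 0, 0]
    - [1, 0.66, -19, 0, 0, 0, 0]
    - [1, 0.66, -19, 0, 0, 0, 0]
    - [1, 0.66, -19, 0, 0, 0, 0]
    - [1, 0.66, -19, 0, 0, 0, 0]
    - [1, 0.66, -19, 0, 0, 0, 0]
    - [1, 0.66, -19, 0, 0, 0, 0]
    - [1, 0.66, -19, 0, 0, 0, 0]
    - [1, 0.66, -19, 0, 0, 0, 0]

```text
time_s: 3.65
position: [0.4246, -0.2974, 0.2584]
eef_rot: [-180.0, -0.0, 179.9]
force: [0.0, 0.2, 0.6]
finger_gap: 0.999
grip_force: 0.0
```

```bash
python3 - <<'E'
from h import *
s=ctrl.get_state();print(s["position"],s["joint_positions"])
c=cam("side");cv2.imwrite("pics/s2.png",cv2.resize(c["pixels"][130:310,240:420],None,fx=3.3,fy=3.3,interpolation=2))
E
```

```text
[ 0.42459251 -0.29741294  0.25841214] [-4.06457971e+01 -6.04461009e+00  9.47704252e+01 -4.41644976e-02
  9.12554606e+01 -1.30523209e+02]
```

View pics/s2.png

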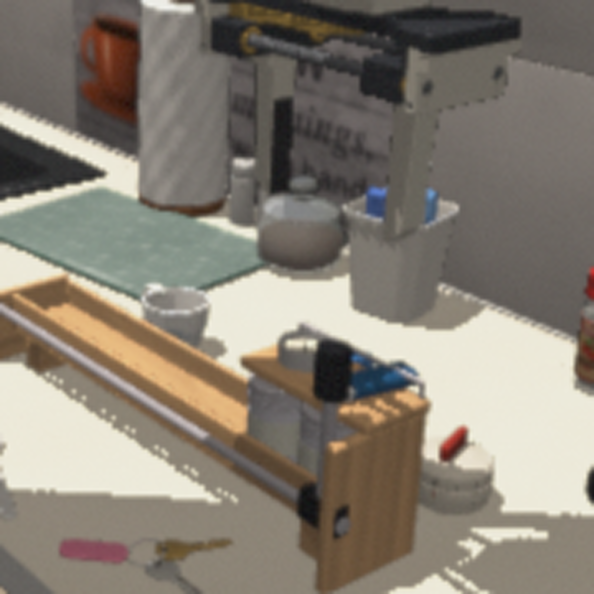

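Emit:
carry_out:
  steps:
    - [1, 0, 0, -1, 0, 0, 0]
    - [1, 0, 0, -2, 0, 0, 0]
    - [1, 0, 0, -3, 0, 0, 0]
    - [1, 0, 0, -3.6, 0, 0, 0]
    - [1, 0, 0, -4, 0, 0, 0]
    - [1, 0, 0, -4.3, 0, 0, 0]
    - [1, 0, 0, -4.5, 0, 0, 0]
    - [1, 0, 0, -4.5, 0, 0, 0]
    - [1, 0, 0, -4.5, 0, 0, 0]
    - [1, 0, 0, -4.5, 0, 0, 0]

```text
time_s: 4.7
position: [0.4258, -0.2941, 0.147]
eef_rot: [-179.9, 0.1, -180.0]
force: [-0.4, 0.0, 0.4]
finger_gap: 1.001
grip_force: 0.0
```

Emit:
carry_out:
  steps:
    - [0.1, 0, 0, 0, 0, 0, 0]
    - [0.1, 0, 0, 0, 0, 0, 0]
    - [0.1, 0, 0, 0, 0, 0, 0]
    - [0.1, 0, 0, 0, 0, 0, 0]
    - [0.1, 0, 0, 0, 0, 0, 0]
    - [0.1, 0, 0, 0, 0, 0, 0]
    - [0.1, 0, 0, 0, 0, 0, 0]
    - [0.1, 0, 0, 0, 0, 0, 0]
    - [0.1, 0, 0, 0, 0, 0, 0]
    - [0.1, 0, 0, 0, 0, 0, 0]
  grip_force: 15

```text
time_s: 5.7
position: [0.4254, -0.2939, 0.1461]
eef_rot: [-180.0, 0.0, -180.0]
force: [0.5, -1.2, -1.3]
finger_gap: 0.257
grip_force: 15.0
```

Emit:
carry_out:
  steps:
    - [0.1, 0, 0.2, 0, 0, 0, 0]
    - [0.1, 0, 0.5, 0, 0, 0, 0]
    - [0.1, 0, 0.9, 0, 0, 0, 0]
    - [0.1, 0, 1.3, 0, 0, 0, 0]
    - [0.1, 0, 1.7, 0, 0, 0, 0]
    - [0.1, 0, 2.1, 0, 0, 0, 0]
    - [0.1, 0, 2.5, 0, 0, 0, 0]
    - [0.1, 0, 2.9, 0, 0, 0, 0]
    - [0.1, 0, 3.3, 0, 0, 0, 0]
    - [0.1, 0, 3.7, 0, 0, 0, 0]

```text
time_s: 6.7
position: [0.4253, -0.2004, 0.1461]
eef_rot: [-180.0, -0.0, -180.0]
force: [1.2, -3.2, -3.1]
finger_gap: 0.256
grip_force: 15.0
```

Emit:
carry_out:
  steps:
    - [0.1, 0, 0.4, 0, 0, 0, 0]
    - [0.1, 0, 0.8, 0, 0, 0, 0]
    - [0.1, 0, 1.2, 0, 0, 0, 0]
    - [0.1, 0, 1.6, 0, 0, 0, 0]
    - [0.1, 0, 2, 0, 0, 0, 0]
    - [0.1, 0, 2.4, 0, 0, 0, 0]
    - [0.1, 0, 2.8, 0, 0, 0, 0]
    - [0.1, 0, 3.2, 0, 0, 0, 0]
    - [0.1, 0, 3.6, 0, 0, 0, 0]
    - [0.1, 0, 4, 0, 0, 0, 0]

```text
time_s: 7.7
position: [0.4253, -0.1004, 0.1461]
eef_rot: [-180.0, -0.0, -180.0]
force: [1.2, -2.0, -2.9]
finger_gap: 0.257
grip_force: 15.0
```

Emit:
carry_out:
  steps:
    - [0.1, 0, 0.4, 0, 0, 0, 0]
    - [0.1, 0, 0.8, 0, 0, 0, 0]
    - [0.1, 0, 1.2, 0, 0, 0, 0]
    - [0.1, 0, 1.6, 0, 0, 0, 0]
    - [0.1, 0, 2, 0, 0, 0, 0]
    - [0.1, 0, 2.3, 0, 0, 0, 0]
    - [0.1, 0, 2.6, 0, 0, 0, 0]
    - [0.1, 0, 2.9, 0, 0, 0, 0]
    - [0.1, 0, 3.2, 0, 0, 0, 0]
    - [0.1, 0, 3.5, 0, 0, 0, 0]

```text
time_s: 8.7
position: [0.4253, -0.0132, 0.1461]
eef_rot: [-180.0, -0.0, -180.0]
force: [1.7, -4.3, -2.9]
finger_gap: 0.26
grip_force: 15.0
```

Emit:
carry_out:
  steps:
    - [0.1, 0, 0.1, 0, 0, 0, 0]
    - [0.1, 0, 0.3, 0, 0, 0, 0]
    - [0.1, 0, 0.5, 0, 0, 0, 0]
    - [0.1, 0, 0.7, 0, 0, 0, 0]
    - [0.1, 0, 0.9, 0, 0, 0, 0]
    - [0.1, 0, 1, 0, 0, 0, 0]
    - [0.1, 0, 1.1, 0, 0, 0, 0]
    - [0.1, 0, 1.15, 0, 0, 0, 0]
    - [0.1, 0, 1.15, 0, 0, 0, 0]
    - [0.1, 0, 1.15, 0, 0, 0, 0]

```text
time_s: 9.7
position: [0.4254, 0.01, 0.146]
eef_rot: [-179.4, -0.0, 179.9]
force: [1.0, -30.3, -4.8]
finger_gap: 0.313
grip_force: 15.0
```

```bash
python3 - <<'E'
from h import *
s=ctrl.get_state();print(s["position"],s["force"])
c=cam("side");cv2.imwrite("pics/s3.png",cv2.resize(c["pixels"][150:310,200:400],None,fx=3.6,fy=3.6,interpolation=2))
E
```

```text
[0.42535564 0.00995328 0.14604027] [  1.0250214  -30.27401282  -4.79601201]
```

View pics/s3.png

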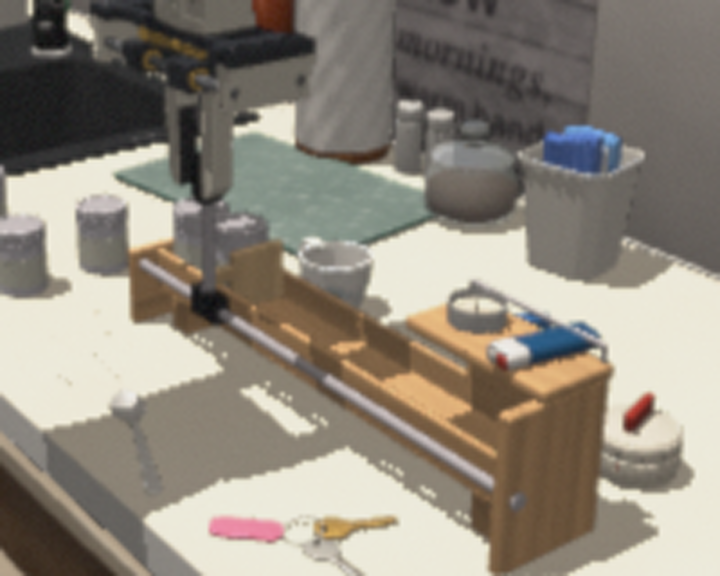

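The side view shows the follower forward, with both old tins upright against the lip near (200,225)-(245,235). Pushing the follower back now.

Emit:
carry_out:
  steps:
    - [0.1, 0, -0.4, 0, 0, 0, 0]
    - [0.1, 0, -0.8, 0, 0, 0, 0]
    - [0.1, 0, -1.4, 0, 0, 0, 0]
    - [0.1, 0, -2, 0, 0, 0, 0]
    - [0.1, 0, -2.7, 0, 0, 0, 0]
    - [0.1, 0, -3.4, 0, 0, 0, 0]
    - [0.1, 0, -4.1, 0, 0, 0, 0]
    - [0.1, 0, -4.8, 0, 0, 0, 0]
    - [0.1, 0, -5.5, 0, 0, 0, 0]
    - [0.1, 0, -6.2, 0, 0, 0, 0]

```text
time_s: 10.75
position: [0.4253, -0.1398, 0.146]
eef_rot: [179.9, -0.0, -179.9]
force: [1.0, 2.1, -2.2]
finger_gap: 0.253
grip_force: 15.0
```

Emit:
carry_out:
  steps:
    - [0.1, 0, -0.7, 0, 0, 0, 0]
    - [0.1, 0, -1.4, 0, 0, 0, 0]
    - [0.1, 0, -2.1, 0, 0, 0, 0]
    - [0.1, 0, -2.8, 0, 0, 0, 0]
    - [0.1, 0, -3.5, 0, 0, 0, 0]
    - [0.1, 0, -4.2, 0, 0, 0, 0]
    - [0.1, 0, -4.8, 0, 0, 0, 0]
    - [0.1, 0, -5.3, 0, 0, 0, 0]
    - [0.1, 0, -5.6, 0, 0, 0, 0]
    - [0.1, 0, -5.8, 0, 0, 0, 0]

```text
time_s: 11.75
position: [0.4254, -0.2855, 0.146]
eef_rot: [180.0, -0.0, -180.0]
force: [-0.2, 1.4, 0.3]
finger_gap: 0.25
grip_force: 15.0
```

Emit:
carry_out:
  steps:
    - [0.7, 0, 0, 0, 0, 0, 0]
    - [0.7, 0, 0, 0, 0, 0, 0]
    - [0.7, 0, 0, 0, 0, 0, 0]
    - [0.7, 0, 0, 0, 0, 0, 0]
    - [0.7, 0, 0, 0, 0, 0, 0]
    - [0.7, 0, 0, 1, 0, 0, 0]
    - [0.7, 0, 0, 2, 0, 0, 0]
    - [0.7, 0, 0, 3.5, 0, 0, 0]
    - [0.7, 0, 0, 4.5, 0, 0, 0]
    - [0.7, 0, 0, 4.5, 0, 0, 0]

```text
time_s: 12.75
position: [0.4271, -0.2863, 0.2636]
eef_rot: [-179.7, 0.3, -180.0]
force: [0.0, 0.6, 0.8]
finger_gap: 0.695
grip_force: 0.0
```

```bash
python3 - <<'E'
from h import *
np.set_printoptions(precision=4,suppress=True)
s=ctrl.get_state();print(s["position"],s["force"])
c=cam("top")
for t,z in(("new_tin_1_mid",.03),("old_tin_1_mid",.07),("lane_front",.04),("follower_knob",.155)):
    for r in optics.place_of("top",t): print(t,round(r["score"],2),np.array(r["uv"]),atz(c,r["uv"],z))
a=c["pixels"][185:265,145:345];cv2.imwrite("pics/t3.png",cv2.resize(a,None,fx=4,fy=4,interpolation=0))
E
```

```text
[ 0.4271 -0.2863  0.2636] [0.0437 0.5924 0.7998]
new_tin_1_mid 0.66 [208.4 214.5] [0.4645 0.2127 0.03  ]
old_tin_1_mid 0.59 [272.8 212.6] [0.4686 0.0271 0.07  ]
lane_front 0.95 [247.9 217.8] [0.4555 0.0982 0.04  ]
```

View pics/t3.png

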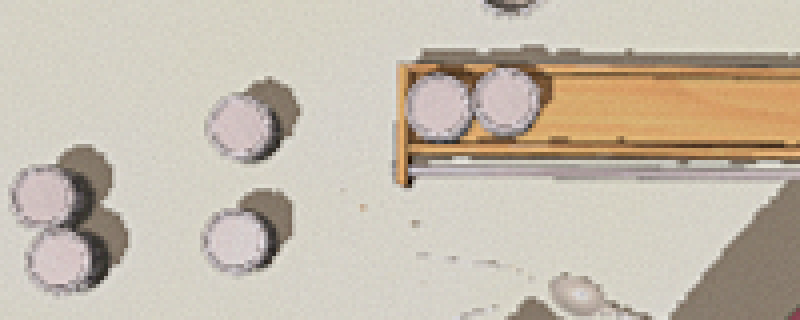

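The top view shows both old tins against the lip, with lids at about (254.6,211) and (271.4,210). One new tin was knocked and now touches another, at (155.6,233.4) and (159.9,249.4). The other two are still at (205,215.6) and (204,244.6).

```bash
cat >> h.py <<'E'
def lids(c,guess,z,r=9):
    m=cv2.cvtColor(c["pixels"],cv2.COLOR_BGR2LAB)[...,1:].astype(float); out=[]
    for u,v in guess:
        u,v=int(round(u)),int(round(v)); P=c["pixels"][v-r:v+r+1,u-r:u+r+1].astype(float)
        w=((P[...,2]-P[...,1])>4)&(P.min(2)>140)&(abs(P[...,0]-P[...,1])<8)
        n,l,st,ce=cv2.connectedComponentsWithStats(w.astype(np.uint8)); k=l[r,r] or 1+np.argmax(st[1:,4])
        q=ce[k]+[u-r,v-r]; out.append((q.round(1),st[k,4],atz(c,q,z).round(4)))
    return out
E
python3 - <<'E'
from h import *
np.set_printoptions(precision=4,suppress=True)
c=cam("top")
G=[(155.6,233.4),(159.9,249.4),(204.9,215.6),(203.9,244.6)]
for g,x in zip(G,lids(c,G,.06)): print(x,atz(c,g,.06))
G=[(254.6,211.1),(271.4,209.9)]
for g,x in zip(G,lids(c,G,.10)): print(x,atz(c,g,.10))
E
```

```text
(array([154.8, 234.1]), np.int32(197), array([0.4055, 0.3555, 0.06  ])) [0.4074 0.3533 0.06  ]
(array([158.4, 249.3]), np.int32(224), array([0.3635, 0.3438, 0.06  ])) [0.3632 0.3397 0.06  ]
(array([204.2, 216.3]), np.int32(200), array([0.4568, 0.2192, 0.06  ])) [0.4588 0.2174 0.06  ]
(array([203.2, 244.9]), np.int32(193), array([0.3769, 0.2198, 0.06  ])) [0.3778 0.2179 0.06  ]
(array([254.7, 211.3]), np.int32(207), array([0.4691, 0.0759, 0.1   ])) [0.4695 0.0762 0.1   ]
(array([270.9, 209.7]), np.int32(206), array([0.4737, 0.0322, 0.1   ])) [0.4733 0.0307 0.1   ]
```

Emit:
carry_out:
  steps:
    - [1, 1.2, 20.2, 0, 0, 0, -11.25]
    - [1, 1.2, 20.2, 0, 0, 0, -11.25]
    - [1, 1.2, 20.2, 0, 0, 0, -11.25]
    - [1, 1.2, 20.2, 0, 0, 0, -11.25]
    - [1, 1.2, 20.2, 0, 0, 0, -11.25]
    - [1, 1.2, 20.2, 0, 0, 0, -11.25]
    - [1, 1.2, 20.2, 0, 0, 0, -11.25]
    - [1, 1.2, 20.2, 0, 0, 0, -11.25]
    - [1, 1.2, 20.2, 0, 0, 0, -11.25]
    - [1, 1.2, 20.2, 0, 0, 0, -11.25]

```text
time_s: 14.05
position: [0.4516, 0.1494, 0.2577]
eef_rot: [-179.9, 0.0, 105.2]
force: [1.0, -0.2, 0.2]
finger_gap: 1.003
grip_force: 0.0
```

```bash
python3 - <<'E'
from h import *
s=ctrl.get_state();print(s["position"],s["eef_rot"],s["joint_positions"])
E
```

```text
[0.4516327  0.14942228 0.25766777] [-1.79917831e+02  2.50916206e-03  1.05204450e+02] [ 1.21336194e+01 -1.27835796e+01  1.00853506e+02 -6.91166256e-03
  9.20119906e+01 -3.07106642e+00]
```

Emit:
carry_out:
  steps:
    - [1, 0.26, 2.7, 0, 0, 0, -1.9]
    - [1, 0.26, 2.7, 0, 0, 0, -1.9]
    - [1, 0.26, 2.7, -1, 0, 0, -1.9]
    - [1, 0.26, 2.7, -2, 0, 0, -1.9]
    - [1, 0.26, 2.7, -3, 0, 0, -1.9]
    - [1, 0.26, 2.7, -4, 0, 0, -1.9]
    - [1, 0.26, 2.7, -5, 0, 0, -1.9]
    - [1, 0.26, 2.7, -5.6, 0, 0, -1.9]
    - [1, 0.26, 2.7, -6, 0, 0, -1.9]
    - [1, 0.26, 2.7, -6, 0, 0, -1.9]

```text
time_s: 15.05
position: [0.4579, 0.2149, 0.1072]
eef_rot: [-179.9, 0.1, 90.3]
force: [-0.2, -0.1, 0.2]
finger_gap: 0.999
grip_force: 0.0
```

Emit:
carry_out:
  steps:
    - [1, 0, 0.1, -1, 0, 0, 0]
    - [1, 0, 0.1, -2, 0, 0, 0]
    - [1, 0, 0.1, -2.7, 0, 0, 0]
    - [1, 0, 0.1, -3.1, 0, 0, 0]
    - [1, 0, 0.1, -3.2, 0, 0, 0]
    - [0.3, 0, 0.1, -3.2, 0, 0, 0]
    - [0.3, 0, 0.1, -3.2, 0, 0, 0]
    - [0.3, 0, 0.1, -3.2, 0, 0, 0]
    - [0.3, 0, 0.1, -3.2, 0, 0, 0]
    - [0.3, 0, 0.1, -3.2, 0, 0, 0]
  grip_force: 15

```text
time_s: 16.05
position: [0.459, 0.2179, 0.029]
eef_rot: [180.0, -0.0, 90.3]
force: [-0.0, 0.2, -0.5]
finger_gap: 0.618
grip_force: 0.0
```

```bash
python3 - <<'E'
from h import *
s=ctrl.get_state();print(s["position"],s["eef_rot"],s["finger_gap"],s["force"],s["grip_force"])
E
```

```text
[0.45899324 0.21785077 0.02902757] [ 1.79978590e+02 -8.00742303e-03  9.03076996e+01] 0.6176884849963441 [-0.00102785  0.21936246 -0.5041119 ] 0.0
```

Emit:
carry_out:
  steps:
    - [0.3, 0, 0, -0.05, 0, 0, 0]
    - [0.3, 0, 0, -0.05, 0, 0, 0]
    - [0.3, 0, 0, -0.05, 0, 0, 0]
    - [0.3, 0, 0, -0.05, 0, 0, 0]
    - [0.3, 0, 0, -0.05, 0, 0, 0]
    - [0.3, 0, 0, -0.05, 0, 0, 0]
    - [0.3, 0, 0, 1, 0, 0, 0]
    - [0.3, 0, 0, 2, 0, 0, 0]
    - [0.3, 0, 0, 4, 0, 0, 0]
    - [0.3, 0, 0, 5, 0, 0, 0]

```text
time_s: 17.05
position: [0.4601, 0.2183, 0.1577]
eef_rot: [179.8, -0.1, 90.3]
force: [0.7, 0.4, -1.3]
finger_gap: 0.489
grip_force: 15.0
```

Emit:
carry_out:
  steps:
    - [0.3, 0.2, -2, 0, 0, 0, 0]
    - [0.3, 0.4, -4, 0, 0, 0, 0]
    - [0.3, 0.46, -6, 0, 0, 0, 0]
    - [0.3, 0.46, -7.5, 0, 0, 0, 0]
    - [0.3, 0.46, -8.7, 0, 0, 0, 0]
    - [0.3, 0.46, -9.2, 0, 0, 0, 0]
    - [0.3, 0.46, -9.45, 0, 0, 0, 0]
    - [0.3, 0.46, -9.45, 0, 0, 0, 0]
    - [0.3, 0.46, -9.45, 0, 0, 0, 0]
    - [0.3, 0.46, -9.45, 0, 0, 0, 0]

```text
time_s: 18.05
position: [0.4703, -0.0173, 0.1536]
eef_rot: [-180.0, -0.0, 90.4]
force: [0.3, 0.3, -0.8]
finger_gap: 0.491
grip_force: 15.0
```

Emit:
carry_out:
  steps:
    - [0.3, 0.04, 0, -0.7, 0, 0, 0]
    - [0.3, 0.04, 0, -1.4, 0, 0, 0]
    - [0.3, 0.04, 0, -1.8, 0, 0, 0]
    - [0.3, 0.04, 0, -2.1, 0, 0, 0]
    - [0.3, 0.04, 0, -2.4, 0, 0, 0]
    - [0.3, 0.04, 0, -2.6, 0, 0, 0]
    - [0.3, 0.04, 0, -2.8, 0, 0, 0]
    - [0.3, 0.04, 0, -3, 0, 0, 0]
    - [0.3, 0.04, 0, -3.1, 0, 0, 0]
    - [0.3, 0.04, 0, -3.2, 0, 0, 0]

```text
time_s: 19.05
position: [0.4714, -0.0185, 0.0737]
eef_rot: [180.0, 0.0, 90.3]
force: [-0.6, 0.0, -0.8]
finger_gap: 0.491
grip_force: 15.0
```

Free inside the rails. I'll set it down and release.

Emit:
carry_out:
  steps:
    - [0.3, 0, 0, -0.08, 0, 0, 0]
    - [0.3, 0, 0, -0.16, 0, 0, 0]
    - [0.3, 0, 0, -0.22, 0, 0, 0]
    - [0.3, 0, 0, -0.22, 0, 0, 0]
    - [0.75, 0, 0, -0.2, 0, 0, 0]
    - [0.75, 0, 0, -0.2, 0, 0, 0]
    - [0.75, 0, 0, -0.2, 0, 0, 0]
    - [0.75, 0, 0, -0.2, 0, 0, 0]
    - [0.75, 0, 0, -0.2, 0, 0, 0]
    - [0.75, 0, 0, -0.2, 0, 0, 0]

```text
time_s: 20.05
position: [0.4714, -0.0184, 0.0687]
eef_rot: [180.0, -0.0, 90.3]
force: [-0.9, -0.1, 0.4]
finger_gap: 0.745
grip_force: 0.0
```

Emit:
carry_out:
  steps:
    - [0.75, 0, 0, 0.5, 0, 0, 0]
    - [0.75, 0, 0, 1.5, 0, 0, 0]
    - [0.75, 0, 0, 2.7, 0, 0, 0]
    - [1, -1, 2, 3.6, 0, 0, 0]
    - [1, -2, 4, 3.6, 0, 0, 0]
    - [1, -3, 6, 3.6, 0, 0, 0]
    - [1, -3.7, 7.8, 3.6, 0, 0, 0]
    - [1, -3.7, 9.2, 3.6, 0, 0, 0]
    - [1, -3.7, 9.5, 3.6, 0, 0, 0]
    - [1, -3.7, 9.5, 3.6, 0, 0, 0]

```text
time_s: 21.05
position: [0.3786, 0.2205, 0.1596]
eef_rot: [180.0, -0.0, 90.5]
force: [0.4, 0.2, -0.6]
finger_gap: 0.998
grip_force: 0.0
```

```bash
python3 - <<'E'
from h import *
np.set_printoptions(precision=4,suppress=True)
s=ctrl.get_state();print(s["position"])
c=cam("top")
a=c["pixels"][185:265,145:345];cv2.imwrite("pics/t4.png",cv2.resize(a,None,fx=4,fy=4,interpolation=0))
E
```

```text
[0.3786 0.2205 0.1596]
```

View pics/t4.png

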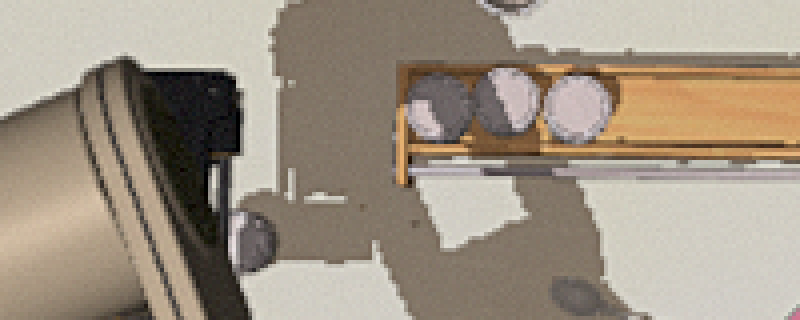

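The top view shows the first new tin standing in the lane at (289,211), just behind the old ones, and the next tin still in place. Picking that one now.

Emit:
carry_out:
  steps:
    - [1, 0, -0.1, -1, 0, 0, 0]
    - [1, 0, -0.1, -2.2, 0, 0, 0]
    - [1, 0, -0.1, -3.4, 0, 0, 0]
    - [1, 0, -0.1, -4.4, 0, 0, 0]
    - [1, 0, -0.1, -5, 0, 0, 0]
    - [1, 0, -0.1, -5.25, 0, 0, 0]
    - [0.3, 0, -0.1, -5.25, 0, 0, 0]
    - [0.3, 0, -0.1, -5.25, 0, 0, 0]
    - [0.3, 0, -0.1, -5.25, 0, 0, 0]
    - [0.3, 0, -0.1, -5.25, 0, 0, 0]

```text
time_s: 22.1
position: [0.3797, 0.2168, 0.0285]
eef_rot: [179.9, -0.0, 90.3]
force: [-0.2, 0.2, -0.4]
finger_gap: 0.705
grip_force: 0.0
```

Emit:
carry_out:
  steps:
    - [0.3, 0, 0, 0, 0, 0, 0]
    - [0.3, 0, 0, 0, 0, 0, 0]
    - [0.3, 0, 0, 0, 0, 0, 0]
    - [0.3, 0, 0, 0, 0, 0, 0]
    - [0.3, 0, 0, 0, 0, 0, 0]
    - [0.3, 0, 0, 0, 0, 0, 0]
    - [0.3, 0, 0, 0, 0, 0, 0]
    - [0.3, 0, 0, 0, 0, 0, 0]
    - [0.3, 0, 0, 0, 0, 0, 0]
    - [0.3, 0, 0, 0, 0, 0, 0]

```text
time_s: 23.1
position: [0.3789, 0.2167, 0.0277]
eef_rot: [180.0, -0.0, 90.3]
force: [-1.3, -0.3, 5.8]
finger_gap: 0.494
grip_force: 15.0
```

Emit:
carry_out:
  steps:
    - [0.3, 0, 0, 1.5, 0, 0, 0]
    - [0.3, 0, 0, 3.3, 0, 0, 0]
    - [0.3, 0, 0, 5.2, 0, 0, 0]
    - [0.3, 0.6, -1.7, 5.2, 0, 0, 0]
    - [0.3, 1.2, -3.5, 5.2, 0, 0, 0]
    - [0.3, 1.8, -5.3, 5.2, 0, 0, 0]
    - [0.3, 2.4, -7.1, 5.2, 0, 0, 0]
    - [0.3, 3, -8.9, 5.2, 0, 0, 0]
    - [0.3, 3.5, -10.6, 5.2, 0, 0, 0]
    - [0.3, 3.7, -11.35, 5.2, 0, 0, 0]

```text
time_s: 24.1
position: [0.4717, -0.0708, 0.157]
eef_rot: [-180.0, 0.1, 90.1]
force: [0.2, 0.7, -0.4]
finger_gap: 0.495
grip_force: 15.0
```

```bash
python3 - <<'E'
from h import *
c=cam("top")
s=ctrl.get_state();print(s["position"],s["eef_rot"])
E
```

```text
[ 0.47190847 -0.07198175  0.15701183] [-1.79992708e+02  1.12335153e-01  9.01112504e+01]
```

Emit:
carry_out:
  steps:
    - [0.3, 0, 0, -0.2, 0, 0, 0]
    - [0.3, 0, 0, -0.8, 0, 0, 0]
    - [0.3, 0, 0, -1.4, 0, 0, 0]
    - [0.3, 0, 0, -1.9, 0, 0, 0]
    - [0.3, 0, 0, -2.3, 0, 0, 0]
    - [0.3, 0, 0, -2.6, 0, 0, 0]
    - [0.3, 0, 0, -2.8, 0, 0, 0]
    - [0.3, 0, 0, -3, 0, 0, 0]
    - [0.3, 0, 0, -3.2, 0, 0, 0]
    - [0.3, 0, 0, -3.3, 0, 0, 0]

```text
time_s: 25.15
position: [0.4714, -0.0672, 0.0747]
eef_rot: [-180.0, 0.0, 90.3]
force: [-0.4, -0.3, -0.0]
finger_gap: 0.492
grip_force: 15.0
```

Emit:
carry_out:
  steps:
    - [0.3, 0, 0, -0.1, 0, 0, 0]
    - [0.3, 0, 0, -0.2, 0, 0, 0]
    - [0.3, 0, 0, -0.26, 0, 0, 0]
    - [0.3, 0, 0, -0.26, 0, 0, 0]
    - [0.75, 0, 0, -0.24, 0, 0, 0]
    - [0.75, 0, 0, -0.24, 0, 0, 0]
    - [0.75, 0, 0, -0.24, 0, 0, 0]
    - [0.75, 0, 0, -0.24, 0, 0, 0]
    - [0.75, 0, 0, -0.24, 0, 0, 0]
    - [0.75, 0, 0, -0.24, 0, 0, 0]

```text
time_s: 26.15
position: [0.4714, -0.0672, 0.069]
eef_rot: [180.0, 0.0, 90.3]
force: [-0.8, 0.6, -0.5]
finger_gap: 0.75
grip_force: 0.0
```

Emit:
carry_out:
  steps:
    - [0.75, 0, 0, 0.5, 0, 0, 0]
    - [0.75, 0, 0, 1.5, 0, 0, 0]
    - [0.75, 0, 0, 2.7, 0, 0, 0]
    - [1, 0, 2, 3.6, 0, 0, -1]
    - [1, -0.5, 4, 3.6, 0, 0, -2]
    - [1, -1, 6, 3.6, 0, 0, -3]
    - [1, -1.5, 8, 3.6, 0, 0, -4]
    - [1, -2, 10, 3.6, 0, 0, -5]
    - [1, -2.5, 12, 3.6, 0, 0, -6]
    - [1, -2.6, 13, 3.6, 0, 0, -7]

```text
time_s: 27.15
position: [0.4129, 0.2272, 0.1603]
eef_rot: [180.0, -0.1, 38.5]
force: [0.2, -0.1, -0.4]
finger_gap: 1.002
grip_force: 0.0
```

```bash
python3 - <<'E'
from h import *
np.set_printoptions(precision=4,suppress=True)
c=cam("top")
s=ctrl.get_state();print(s["position"],s["eef_rot"])
for n in("top","side"):
    c=cam(n)
    for r in optics.place_of(n,"new_tin_1_mid"): print(n,round(r["score"],2),np.array(r["uv"]),atz(c,r["uv"],.03),atz(c,r["uv"],.07))
E
```

```text
[0.4115 0.2326 0.1604] [-179.8327   -0.1818   37.7091]
top 0.66 [253.4 214.3] [0.4666 0.0832 0.03  ] [0.4632 0.081  0.07  ]
top 0.56 [354.1 212. ] [ 0.4766 -0.2073  0.03  ] [ 0.4729 -0.1996  0.07  ]
top 0.51 [287.4 212.9] [ 0.4718 -0.0147  0.03  ] [ 0.4683 -0.0136  0.07  ]
top 0.38 [267.4 179.2] [0.5694 0.0443 0.03  ] [0.5625 0.0434 0.07  ]
side 0.59 [274.5 228.5] [0.5164 0.0514 0.03  ] [ 0.4656 -0.0189  0.07  ]
side 0.57 [287.5 232.2] [0.532 0.009 0.03 ] [ 0.48   -0.0579  0.07  ]
side 0.22 [283.7 242.9] [ 0.482  -0.0392  0.03  ] [ 0.434  -0.1021  0.07  ]
```

Emit:
carry_out:
  steps:
    - [1, -0.2, 2, 0, 0, 0, -1]
    - [1, -0.2, 4, 0, 0, 0, -2]
    - [1, -0.2, 4.7, 0, 0, 0, -2.7]
    - [1, -0.2, 4.7, 0, 0, 0, -2.7]
    - [1, -0.2, 4.7, 0, 0, 0, -2.7]
    - [1, -0.2, 4.7, -0.5, 0, 0, -2.7]
    - [1, -0.2, 4.7, -1, 0, 0, -2.7]
    - [1, -0.2, 4.7, -1.5, 0, 0, -2.7]
    - [1, -0.2, 4.7, -1.5, 0, 0, -2.7]
    - [1, -0.2, 4.7, -1.5, 0, 0, -2.7]

```text
time_s: 28.4
position: [0.408, 0.3424, 0.1207]
eef_rot: [180.0, 0.1, 17.2]
force: [0.1, -1.3, 1.0]
finger_gap: 0.998
grip_force: 0.0
```

```bash
python3 - <<'E'
from h import *
s=ctrl.get_state();print(s["position"],s["eef_rot"])
c=cam("side")
P=c["pixels"].copy()
p=proj(c,[.4065,.354,.06]);q=proj(c,[.3633,.342,.06]);print(p,q)
cv2.imwrite("pics/s4.png",cv2.resize(P[130:240,140:290],None,fx=5,fy=5,interpolation=2))
E
```

```text
[0.40801079 0.34239947 0.12067383] [1.79970613e+02 8.90639022e-02 1.71609136e+01]
[194.65868141 197.39127173] [184.06074155 201.11410797]
```

View pics/s4.png

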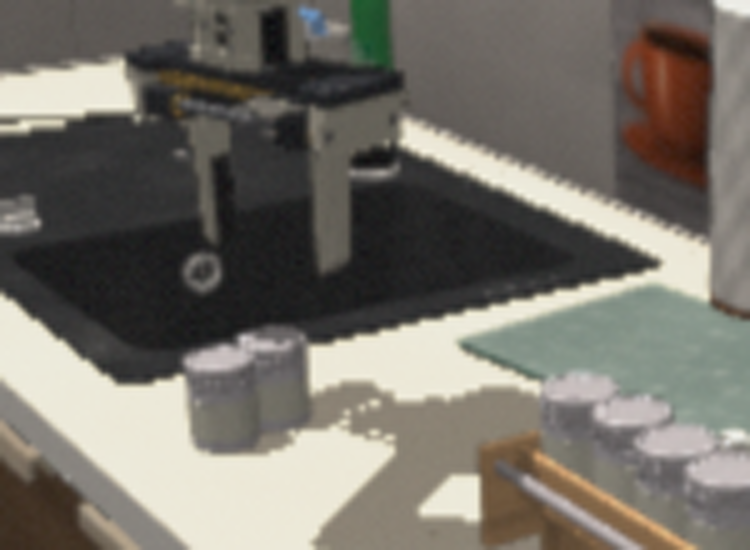

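The side view shows the two touching tins at (194,197) and (183,201), as predicted. Four tins now stand in the lane. I'm lowering on the far one, fingers square to the line between the pair.

Emit:
carry_out:
  steps:
    - [1, -0.04, 0.46, 0, 0, 0, 0]
    - [1, -0.04, 0.46, -0.8, 0, 0, 0]
    - [1, -0.04, 0.46, -1.8, 0, 0, 0]
    - [1, -0.04, 0.46, -2.8, 0, 0, 0]
    - [1, -0.04, 0.46, -3.4, 0, 0, 0]
    - [1, -0.04, 0.46, -3.7, 0, 0, 0]
    - [0.3, -0.04, 0.46, -3.7, 0, 0, 0]
    - [0.3, -0.04, 0.46, -3.7, 0, 0, 0]
    - [0.3, -0.04, 0.46, -3.7, 0, 0, 0]
    - [0.3, -0.04, 0.46, -3.7, 0, 0, 0]

```text
time_s: 29.45
position: [0.4082, 0.3551, 0.0302]
eef_rot: [-180.0, -0.1, 17.2]
force: [-0.4, -0.2, -0.5]
finger_gap: 0.706
grip_force: 0.0
```

Emit:
carry_out:
  steps:
    - [0.3, 0, 0, 0, 0, 0, 0]
    - [0.3, 0, 0, 0, 0, 0, 0]
    - [0.3, 0, 0, 0, 0, 0, 0]
    - [0.3, 0, 0, 0, 0, 0, 0]
    - [0.3, 0, 0, 0, 0, 0, 0]
    - [0.3, 0, 0, 0, 0, 0, 0]
    - [0.3, 0, 0, 0, 0, 0, 0]
    - [0.3, 0, 0, 0, 0, 0, 0]
    - [0.3, 0, 0, 0, 0, 0, 0]
    - [0.3, 0, 0, 0, 0, 0, 0]

```text
time_s: 30.45
position: [0.4076, 0.3547, 0.0293]
eef_rot: [-180.0, -0.0, 17.2]
force: [-1.0, 0.2, 6.3]
finger_gap: 0.494
grip_force: 15.0
```

Emit:
carry_out:
  steps:
    - [0.3, 0, 0, 1.5, 0, 0, 0]
    - [0.3, 0, 0, 3.3, 0, 0, 0]
    - [0.3, 0, 0, 5.2, 0, 0, 0]
    - [0.3, 0.3, -1.4, 5.2, 0, 0, 1]
    - [0.3, 0.6, -2.8, 5.2, 0, 0, 2]
    - [0.3, 0.9, -4.2, 5.2, 0, 0, 3]
    - [0.3, 1.2, -5.6, 5.2, 0, 0, 4]
    - [0.3, 1.5, -7, 5.2, 0, 0, 5]
    - [0.3, 1.8, -8.4, 5.2, 0, 0, 6]
    - [0.3, 2, -9.8, 5.2, 0, 0, 7]

```text
time_s: 31.45
position: [0.4572, 0.1079, 0.1584]
eef_rot: [-180.0, 0.0, 73.5]
force: [0.2, 0.9, -1.0]
finger_gap: 0.494
grip_force: 15.0
```

Emit:
carry_out:
  steps:
    - [0.3, 0.1, -1.4, 0, 0, 0, 1]
    - [0.3, 0.3, -2.8, 0, 0, 0, 2.1]
    - [0.3, 0.5, -4.2, 0, 0, 0, 2.1]
    - [0.3, 0.55, -5.6, 0, 0, 0, 2.1]
    - [0.3, 0.55, -7, 0, 0, 0, 2.1]
    - [0.3, 0.55, -8.2, 0, 0, 0, 2.1]
    - [0.3, 0.55, -8.8, 0, 0, 0, 2.1]
    - [0.3, 0.55, -9, 0, 0, 0, 2.1]
    - [0.3, 0.55, -9, 0, 0, 0, 2.1]
    - [0.3, 0.55, -9, 0, 0, 0, 2.1]

```text
time_s: 32.45
position: [0.4712, -0.1144, 0.1588]
eef_rot: [-180.0, -0.0, 90.0]
force: [0.1, 0.2, -0.6]
finger_gap: 0.488
grip_force: 15.0
```

Emit:
carry_out:
  steps:
    - [0.3, 0, -0.1, -0.4, 0, 0, 0]
    - [0.3, 0, -0.1, -0.9, 0, 0, 0]
    - [0.3, 0, -0.1, -1.4, 0, 0, 0]
    - [0.3, 0, -0.1, -1.9, 0, 0, 0]
    - [0.3, 0, -0.1, -2.3, 0, 0, 0]
    - [0.3, 0, -0.1, -2.6, 0, 0, 0]
    - [0.3, 0, -0.1, -2.8, 0, 0, 0]
    - [0.3, 0, -0.1, -3, 0, 0, 0]
    - [0.3, 0, -0.1, -3.2, 0, 0, 0]
    - [0.3, 0, -0.1, -3.3, 0, 0, 0]

```text
time_s: 33.45
position: [0.4712, -0.118, 0.0762]
eef_rot: [180.0, 0.0, 90.0]
force: [0.5, 0.9, -0.5]
finger_gap: 0.497
grip_force: 15.0
```

Emit:
carry_out:
  steps:
    - [0.3, 0, 0, -0.1, 0, 0, 0]
    - [0.3, 0, 0, -0.2, 0, 0, 0]
    - [0.3, 0, 0, -0.26, 0, 0, 0]
    - [0.3, 0, 0, -0.26, 0, 0, 0]
    - [0.3, 0, 0, -0.26, 0, 0, 0]
    - [0.3, 0, 0, -0.26, 0, 0, 0]
    - [0.3, 0, 0, -0.26, 0, 0, 0]
    - [0.3, 0, 0, -0.26, 0, 0, 0]
    - [0.3, 0, 0, -0.26, 0, 0, 0]
    - [0.3, 0, 0, -0.26, 0, 0, 0]

```text
time_s: 34.45
position: [0.4712, -0.118, 0.07]
eef_rot: [180.0, -0.0, 90.0]
force: [-0.1, 0.1, -1.1]
finger_gap: 0.49
grip_force: 15.0
```

Emit:
carry_out:
  steps:
    - [0.75, 0, 0, 0, 0, 0, 0]
    - [0.75, 0, 0, 0, 0, 0, 0]
    - [0.75, 0, 0, 0, 0, 0, 0]
    - [0.75, 0, 0, 0, 0, 0, 0]
    - [0.75, 0, 0, 0, 0, 0, 0]
    - [0.75, 0, 0, 0.3, 0, 0, 0]
    - [0.75, 0, 0, 0.9, 0, 0, 0]
    - [0.75, 0, 0, 2, 0, 0, 0]
    - [0.75, 0, 0, 3, 0, 0, 0]
    - [1, 0, 1, 3.6, 0, 0, 0]

```text
time_s: 35.45
position: [0.4723, -0.0949, 0.1631]
eef_rot: [179.8, 0.1, 89.8]
force: [0.6, -0.2, 0.1]
finger_gap: 0.795
grip_force: 0.0
```

Emit:
carry_out:
  steps:
    - [1, 0, 1.7, 0, 0, 0, 0]
    - [1, -0.5, 3.4, 0, 0, 0, 0]
    - [1, -1, 5.1, 0, 0, 0, 0]
    - [1, -1.5, 6.8, 0, 0, 0, 0]
    - [1, -2, 8.5, 0, 0, 0, 0]
    - [1, -2.5, 10.2, 0, 0, 0, 0]
    - [1, -3, 11.9, 0, 0, 0, 0]
    - [1, -3.5, 13.6, 0, 0, 0, 0]
    - [1, -4, 15.3, 0, 0, 0, 0]
    - [1, -4.3, 17, 0, 0, 0, 0]

```text
time_s: 36.45
position: [0.3627, 0.3339, 0.1609]
eef_rot: [180.0, -0.0, 90.0]
force: [0.9, -0.3, 0.8]
finger_gap: 1.0
grip_force: 0.0
```

```bash
python3 - <<'E'
from h import *
c=cam("top")
s=ctrl.get_state();print(s["position"],s["eef_rot"])
c=cam("side")
p=proj(c,[.3633,.342,.06]);print(p)
cv2.imwrite("pics/s5.png",cv2.resize(c["pixels"][150:290,160:360],None,fx=4,fy=4,interpolation=2))
E
```

```text
[0.36139647 0.3391138  0.16090484] [179.9888678   -0.25077688  90.10412989]
[184.06074155 201.11410797]
```

View pics/s5.png

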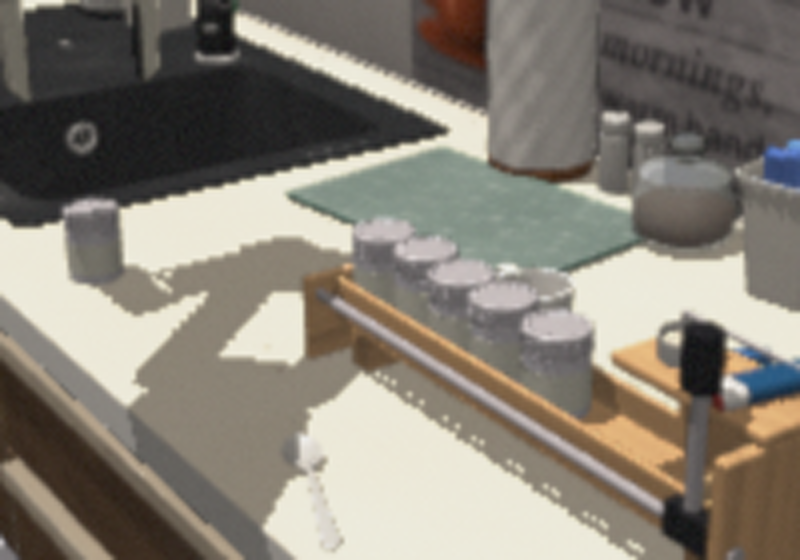

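The side view shows five tins upright in the lane and the last one at (183,201), as predicted.

Emit:
carry_out:
  steps:
    - [1, 0, 0.4, 0, 0, 0, 0]
    - [1, 0, 0.4, -0.5, 0, 0, 0]
    - [1, 0, 0.4, -1.2, 0, 0, 0]
    - [1, 0, 0.4, -1.9, 0, 0, 0]
    - [1, 0, 0.4, -2.2, 0, 0, 0]
    - [1, 0, 0.4, -2.2, 0, 0, 0]
    - [1, 0, 0.4, -2.2, 0, 0, 0]
    - [1, 0, 0.4, -2.2, 0, 0, 0]
    - [1, 0, 0.4, -2.2, 0, 0, 0]
    - [1, 0, 0.4, -2.2, 0, 0, 0]

```text
time_s: 37.55
position: [0.3641, 0.3423, 0.1057]
eef_rot: [179.9, -0.0, 90.0]
force: [-0.4, -0.4, 0.6]
finger_gap: 1.003
grip_force: 0.0
```

Emit:
carry_out:
  steps:
    - [1, 0, 0, -0.8, 0, 0, 0]
    - [1, 0, 0, -1.6, 0, 0, 0]
    - [1, 0, 0, -2.4, 0, 0, 0]
    - [1, 0, 0, -2.9, 0, 0, 0]
    - [1, 0, 0, -3.1, 0, 0, 0]
    - [0.3, 0, 0, -3.1, 0, 0, 0]
    - [0.3, 0, 0, -3.1, 0, 0, 0]
    - [0.3, 0, 0, -3.1, 0, 0, 0]
    - [0.3, 0, 0, -3.1, 0, 0, 0]
    - [0.3, 0, 0, -3.1, 0, 0, 0]

```text
time_s: 38.55
position: [0.364, 0.3423, 0.0281]
eef_rot: [180.0, -0.0, 90.0]
force: [0.0, -0.3, -0.6]
finger_gap: 0.622
grip_force: 0.0
```

Emit:
carry_out:
  steps:
    - [0.3, 0, 0, 0, 0, 0, 0]
    - [0.3, 0, 0, 0, 0, 0, 0]
    - [0.3, 0, 0, 0, 0, 0, 0]
    - [0.3, 0, 0, 0, 0, 0, 0]
    - [0.3, 0, 0, 0, 0, 0, 0]
    - [0.3, 0, 0, 0, 0, 0, 0]
    - [0.3, 0, 0, 0, 0, 0, 0]
    - [0.3, 0, 0, 0, 0, 0, 0]
    - [0.3, 0, 0, 0, 0, 0, 0]
    - [0.3, 0, 0, 0, 0, 0, 0]

```text
time_s: 39.55
position: [0.3637, 0.3421, 0.0277]
eef_rot: [-180.0, -0.0, 90.0]
force: [-2.6, -1.5, 5.0]
finger_gap: 0.492
grip_force: 15.0
```

Emit:
carry_out:
  steps:
    - [0.3, 0, 0, 1.5, 0, 0, 0]
    - [0.3, 0, 0, 3.3, 0, 0, 0]
    - [0.3, 0, 0, 5.2, 0, 0, 0]
    - [0.3, 0.3, -1.5, 5.2, 0, 0, 0]
    - [0.3, 0.6, -3, 5.2, 0, 0, 0]
    - [0.3, 0.9, -4.5, 5.2, 0, 0, 0]
    - [0.3, 1.3, -6, 5.2, 0, 0, 0]
    - [0.3, 1.7, -7.5, 5.2, 0, 0, 0]
    - [0.3, 2.1, -9, 5.2, 0, 0, 0]
    - [0.3, 2.5, -10.5, 5.2, 0, 0, 0]

```text
time_s: 40.55
position: [0.4263, 0.0778, 0.1572]
eef_rot: [180.0, 0.0, 90.0]
force: [-0.2, -0.4, 0.6]
finger_gap: 0.491
grip_force: 15.0
```

Emit:
carry_out:
  steps:
    - [0.3, 0.4, -1.5, 0, 0, 0, 0]
    - [0.3, 0.8, -3, 0, 0, 0, 0]
    - [0.3, 1.2, -4.5, 0, 0, 0, 0]
    - [0.3, 1.6, -6, 0, 0, 0, 0]
    - [0.3, 1.8, -7.5, 0, 0, 0, 0]
    - [0.3, 1.8, -8.6, 0, 0, 0, 0]
    - [0.3, 1.8, -9.4, 0, 0, 0, 0]
    - [0.3, 1.8, -9.8, 0, 0, 0, 0]
    - [0.3, 1.8, -9.8, 0, 0, 0, 0]
    - [0.3, 1.8, -9.8, 0, 0, 0, 0]

```text
time_s: 41.55
position: [0.4711, -0.1648, 0.1572]
eef_rot: [-180.0, -0.0, 90.0]
force: [0.1, 0.4, -0.4]
finger_gap: 0.49
grip_force: 15.0
```

Emit:
carry_out:
  steps:
    - [0.3, 0, 0, -0.4, 0, 0, 0]
    - [0.3, 0, 0, -0.9, 0, 0, 0]
    - [0.3, 0, 0, -1.4, 0, 0, 0]
    - [0.3, 0, 0, -1.9, 0, 0, 0]
    - [0.3, 0, 0, -2.3, 0, 0, 0]
    - [0.3, 0, 0, -2.6, 0, 0, 0]
    - [0.3, 0, 0, -2.8, 0, 0, 0]
    - [0.3, 0, 0, -3, 0, 0, 0]
    - [0.3, 0, 0, -3.2, 0, 0, 0]
    - [0.3, 0, 0, -3.3, 0, 0, 0]

```text
time_s: 42.55
position: [0.4711, -0.1655, 0.0747]
eef_rot: [-180.0, -0.0, 90.0]
force: [-0.9, -0.3, -1.1]
finger_gap: 0.494
grip_force: 15.0
```

Emit:
carry_out:
  steps:
    - [0.3, 0, 0, -0.1, 0, 0, 0]
    - [0.3, 0, 0, -0.2, 0, 0, 0]
    - [0.3, 0, 0, -0.25, 0, 0, 0]
    - [0.3, 0, 0, -0.25, 0, 0, 0]
    - [0.3, 0, 0, -0.25, 0, 0, 0]
    - [0.3, 0, 0, -0.25, 0, 0, 0]
    - [0.3, 0, 0, -0.25, 0, 0, 0]
    - [0.3, 0, 0, -0.25, 0, 0, 0]
    - [0.3, 0, 0, -0.25, 0, 0, 0]
    - [0.3, 0, 0, -0.25, 0, 0, 0]

```text
time_s: 43.55
position: [0.4712, -0.1655, 0.0688]
eef_rot: [-180.0, 0.0, 90.0]
force: [-0.3, 0.3, -0.3]
finger_gap: 0.492
grip_force: 15.0
```

Emit:
carry_out:
  steps:
    - [0.75, 0, 0, 0, 0, 0, 0]
    - [0.75, 0, 0, 0, 0, 0, 0]
    - [0.75, 0, 0, 0, 0, 0, 0]
    - [0.75, 0, 0, 0, 0, 0, 0]
    - [0.75, 0, 0, 0, 0, 0, 0]
    - [0.75, 0, 0, 0.4, 0, 0, 0]
    - [0.75, 0, 0, 1.2, 0, 0, 0]
    - [0.75, 0, 0, 2.8, 0, 0, 0]
    - [0.75, 0, 0, 4.6, 0, 0, 0]
    - [0.75, 0, 0, 6.4, 0, 0, 0]

```text
time_s: 44.55
position: [0.4708, -0.1652, 0.231]
eef_rot: [180.0, -0.0, 90.0]
force: [0.7, -0.1, -0.3]
finger_gap: 0.749
grip_force: 0.0
```

Emit:
carry_out:
  steps:
    - [1, -0.2, -0.5, 1.4, 0, 0, -1.06]
    - [1, -0.4, -1, 1.4, 0, 0, -2.12]
    - [1, -0.6, -1.5, 1.4, 0, 0, -3.18]
    - [1, -0.8, -2, 1.4, 0, 0, -4.24]
    - [1, -1, -2.5, 1.4, 0, 0, -5.3]
    - [1, -1.2, -3, 1.4, 0, 0, -6.36]
    - [1, -1.4, -3.5, 1.4, 0, 0, -7.4]
    - [1, -1.6, -4, 1.4, 0, 0, -8.45]
    - [1, -1.8, -4.5, 1.4, 0, 0, -9.5]
    - [1, -1.84, -4.8, 1.4, 0, 0, -10.5]

```text
time_s: 45.55
position: [0.4247, -0.2863, 0.2647]
eef_rot: [180.0, -0.0, 5.6]
force: [0.4, -0.2, -0.3]
finger_gap: 1.001
grip_force: 0.0
```

Emit:
carry_out:
  steps:
    - [1, 0, 0, 0, 0, 0, -0.75]
    - [1, 0, 0, 0, 0, 0, -0.75]
    - [1, 0, 0, 0, 0, 0, -0.75]
    - [1, 0, 0, 0, 0, 0, -0.75]
    - [1, 0, 0, 0, 0, 0, -0.75]
    - [1, 0, 0, 0, 0, 0, -0.75]
    - [1, 0, 0, 0, 0, 0, -0.75]
    - [1, 0, 0, 0, 0, 0, -0.75]
    - [1, 0, 0, 0, 0, 0, -0.75]
    - [1, 0, 0, 0, 0, 0, -0.75]

```text
time_s: 46.55
position: [0.4252, -0.2855, 0.2637]
eef_rot: [-180.0, 0.0, -0.0]
force: [-0.1, 0.4, -0.2]
finger_gap: 1.002
grip_force: 0.0
```

```bash
python3 - <<'E'
from h import *
c=cam("side")
cv2.imwrite("pics/s6.png",cv2.resize(c["pixels"][150:310,200:400],None,fx=3.6,fy=3.6,interpolation=2))
E
```

```text
(no output)
```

View pics/s6.png

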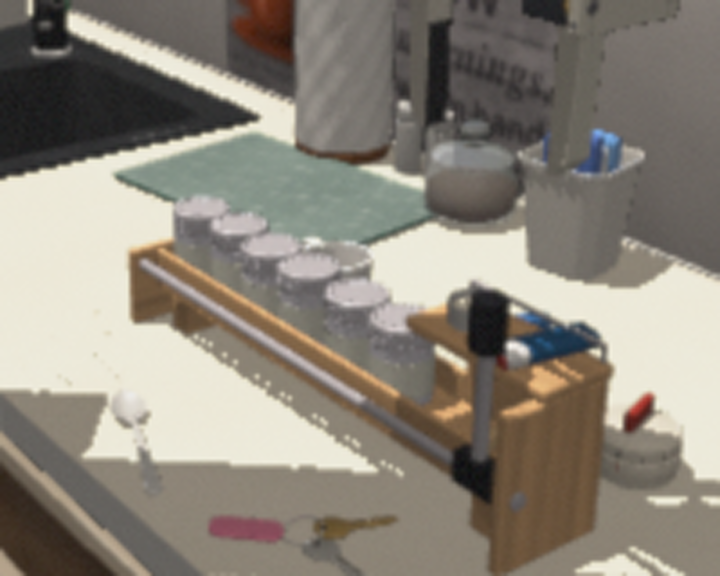

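The side view shows all six tins upright in the lane, with the knob at (490,320) in this crop, below the open gripper. I'll grip the knob and draw the follower forward.

Emit:
carry_out:
  steps:
    - [1, 0, 0, -1, 0, 0, 0]
    - [1, 0, 0, -2, 0, 0, 0]
    - [1, 0, 0, -3, 0, 0, 0]
    - [1, 0, 0, -3.8, 0, 0, 0]
    - [1, 0, 0, -4.3, 0, 0, 0]
    - [1, 0, 0, -4.6, 0, 0, 0]
    - [1, 0, 0, -4.7, 0, 0, 0]
    - [1, 0, 0, -4.7, 0, 0, 0]
    - [0.1, 0, 0, -4.7, 0, 0, 0]
    - [0.1, 0, 0, -4.7, 0, 0, 0]

```text
time_s: 47.6
position: [0.4257, -0.2859, 0.1473]
eef_rot: [179.9, -0.1, -0.0]
force: [-0.0, -0.3, -0.8]
finger_gap: 0.874
grip_force: 0.0
```

Emit:
carry_out:
  steps:
    - [0.1, 0, 0, 0, 0, 0, 0]
    - [0.1, 0, 0, 0, 0, 0, 0]
    - [0.1, 0, 0, 0, 0, 0, 0]
    - [0.1, 0, 0, 0, 0, 0, 0]
    - [0.1, 0, 0, 0, 0, 0, 0]
    - [0.1, 0, 0, 0, 0, 0, 0]
    - [0.1, 0, 0, 0, 0, 0, 0]
    - [0.1, 0, 0, 0, 0, 0, 0]
    - [0.1, 0, 0, 0, 0, 0, 0]
    - [0.1, 0, 0, 0, 0, 0, 0]

```text
time_s: 48.6
position: [0.4252, -0.2855, 0.1462]
eef_rot: [-180.0, 0.0, -0.0]
force: [-0.2, -0.6, 0.2]
finger_gap: 0.256
grip_force: 15.0
```

Emit:
carry_out:
  steps:
    - [0.1, 0, 0.3, 0, 0, 0, 0]
    - [0.1, 0, 0.7, 0, 0, 0, 0]
    - [0.1, 0, 1.1, 0, 0, 0, 0]
    - [0.1, 0, 1.5, 0, 0, 0, 0]
    - [0.1, 0, 1.9, 0, 0, 0, 0]
    - [0.1, 0, 2.3, 0, 0, 0, 0]
    - [0.1, 0, 2.6, 0, 0, 0, 0]
    - [0.1, 0, 2.9, 0, 0, 0, 0]
    - [0.1, 0, 3.1, 0, 0, 0, 0]
    - [0.1, 0, 3.3, 0, 0, 0, 0]

```text
time_s: 49.6
position: [0.4252, -0.2026, 0.1462]
eef_rot: [180.0, 0.0, -0.0]
force: [1.1, -2.3, -0.7]
finger_gap: 0.256
grip_force: 15.0
```

Emit:
carry_out:
  steps:
    - [0.1, 0, 0.1, 0, 0, 0, 0]
    - [0.1, 0, 0.2, 0, 0, 0, 0]
    - [0.1, 0, 0.3, 0, 0, 0, 0]
    - [0.1, 0, 0.4, 0, 0, 0, 0]
    - [0.1, 0, 0.5, 0, 0, 0, 0]
    - [0.1, 0, 0.6, 0, 0, 0, 0]
    - [0.1, 0, 0.7, 0, 0, 0, 0]
    - [0.1, 0, 0.8, 0, 0, 0, 0]
    - [0.1, 0, 0.9, 0, 0, 0, 0]
    - [0.1, 0, 0.95, 0, 0, 0, 0]

```text
time_s: 50.6
position: [0.4252, -0.1791, 0.1463]
eef_rot: [180.0, 0.0, -0.0]
force: [0.5, -4.1, -2.3]
finger_gap: 0.254
grip_force: 15.0
```

Emit:
carry_out:
  steps:
    - [0.1, 0, 0.04, 0, 0, 0, 0]
    - [0.1, 0, 0.08, 0, 0, 0, 0]
    - [0.1, 0, 0.12, 0, 0, 0, 0]
    - [0.1, 0, 0.16, 0, 0, 0, 0]
    - [0.1, 0, 0.2, 0, 0, 0, 0]
    - [0.1, 0, 0.22, 0, 0, 0, 0]
    - [0.1, 0, 0.22, 0, 0, 0, 0]
    - [0.1, 0, 0.22, 0, 0, 0, 0]
    - [0.1, 0, 0.22, 0, 0, 0, 0]
    - [0.1, 0, 0.22, 0, 0, 0, 0]

```text
time_s: 51.6
position: [0.4252, -0.1763, 0.1463]
eef_rot: [179.7, -0.0, -0.1]
force: [2.2, -16.8, -7.5]
finger_gap: 0.256
grip_force: 15.0
```

The row is closed: contact came at 17 N, at the predicted place. I'll relax, release and look.

Emit:
carry_out:
  steps:
    - [0.1, 0, -0.08, 0, 0, 0, 0]
    - [0.1, 0, -0.08, 0, 0, 0, 0]
    - [0.8, 0, -0.08, 0, 0, 0, 0]
    - [0.8, 0, -0.08, 0, 0, 0, 0]
    - [0.8, 0, -0.08, 0, 0, 0, 0]
    - [0.8, 0, -0.08, 0, 0, 0, 0]
    - [0.8, 0, -0.08, 0, 0, 0, 0]
    - [0.8, 0, -0.08, 0, 0, 0, 0]
    - [0.8, 0, -0.08, 0.5, 0, 0, 0]
    - [0.8, 0, -0.08, 1.2, 0, 0, 0]

```text
time_s: 52.6
position: [0.4245, -0.1753, 0.1763]
eef_rot: [-179.9, 0.1, -0.0]
force: [-0.6, -0.2, 0.1]
finger_gap: 0.798
grip_force: 0.0
```

Emit:
carry_out:
  steps:
    - [0.8, 0, 0, 1, 0, 0, 0]
    - [0.8, 0, 0, 2.5, 0, 0, 0]
    - [0.8, 0, 0, 4, 0, 0, 0]
    - [0.8, 0, -1.5, 4, 0, 0, 0]
    - [0.8, 0, -3, 4, 0, 0, 0]
    - [0.8, 0, -4.5, 4, 0, 0, 0]
    - [0.8, 0, -6, 4, 0, 0, 0]
    - [0.8, 0, -7, 4, 0, 0, 0]
    - [0.8, 0, -7, 4, 0, 0, 0]
    - [0.8, 0, -7, 4, 0, 0, 0]

```text
time_s: 53.6
position: [0.4251, -0.3508, 0.2767]
eef_rot: [-180.0, -0.0, -0.1]
force: [-0.1, 0.4, 0.8]
finger_gap: 0.799
grip_force: 0.0
```

```bash
python3 - <<'E'
from h import *
c=cam("side");d=cam("top");print(ctrl.get_state()["position"])
a=cv2.resize(c["pixels"][190:290,220:370],None,fx=4,fy=4,interpolation=2)
b=cv2.resize(d["pixels"][195:235,240:400],None,fx=3.75,fy=3.75,interpolation=0)
cv2.imwrite("pics/f.png",np.vstack([a,b]))
E
```

```text
[ 0.42540082 -0.34989429  0.27678219]
```

View pics/f.png

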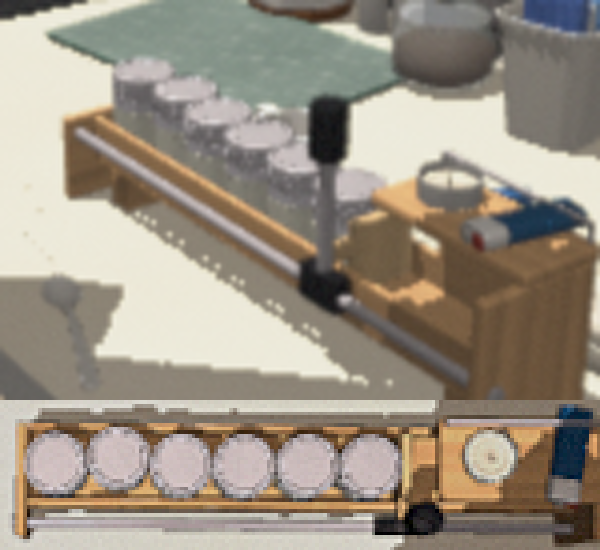

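The picture shows all six tins upright in a closed row, with lids at crop columns 55 to 370, and the follower plate right behind the last. The gripper is clear, so I'm handing in.

```bash
python3 -c "
from plant import ctrl
print(ctrl.finish_job())"
```

```text
the job is handed in; nothing more can be done
None
```

The job is handed in (no verdict was shown): the last pictures show both old tins at the front lip, all four new tins upright behind them, and the follower up against the last tin.

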